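# Seat a vial in the vacuum holder and draw its piston

### The job

Stand the capped glass vial upright and fully home in the round seat of the vacuum vial holder, and let go of it. Then take the holder's hand-pump piston by its knob and draw it straight up by 30 mm, until the dark band round its rod is level with the top of the barrel, without pulling it out of the bore or jamming it askew. Finish while still holding the piston there, because it drops back if released; leave everything else where it is.

Things in the scene. Friction and masses are not known exactly. Their poses are not given: they have to be found in the camera images.
- vial_center (a point): Capped glass vial, 24 mm in diameter, 54 mm tall (the top 12 mm is the dark screw cap, 22 mm in diameter), 20 to 45 g, standing upright and alone on the worktop at the left of the holder, or in its seat. The point is its centre, 27 mm above its foot; z points up along its axis.
- vial_foot (a point): Centre of the underside of the vial.
- holder: Vacuum vial holder, fixed to the worktop: a pale metal base plate 90 x 210 mm, its top 18 mm high, with two blocks. The vial seat is a grey plastic block 56 x 56 mm, top 52 mm above the worktop; the pump barrel is a metal block 50 x 50 mm, top 80 mm above the worktop. They are 124 mm apart, joined by a thin steel pipe 26 mm high. Origin: centre of the underside; y runs along the base plate from the barrel to the seat, z up.
- seat_mouth (a point): Centre of the mouth of the seat's round hole, 52 mm above the worktop: hole 26.5 mm in diameter, 18 mm deep, sharp edged (no lead-in).
- seat_floor (a point): Centre of the flat floor of the seat's hole, 34 mm above the worktop; the vial's foot stands here when fully home (the vial's centre is then 61 mm, and its top 88 mm, above the worktop).
- piston_knob (a point): Loose piston of the hand pump: a steel rod 20 mm in diameter in the barrel's bore, with a ribbed black round knob 30 mm in diameter and 26 mm high on top, together 140 to 280 g. The point is the centre of the knob, 77 mm above the rod's foot and, when the piston is fully down, 101 mm above the worktop (knob from 88 to 114 mm). z points up along the rod.
- piston_foot (a point): Centre of the underside of the piston's rod, on the bore's floor when the piston is down. A 3 mm dark band round the rod, hidden in the bore at first, is centred 26 mm above the foot. The piston slides freely, falls back when let go, and jams only if pulled askew.
- bore_mouth (a point): Centre of the mouth of the barrel's upright bore, 80 mm above the worktop: 21.2 mm in diameter, 56 mm deep.
- bore_floor (a point): Centre of the floor of the bore, 24 mm above the worktop.
- tape: Bystander: roll of tape, 65 mm across, 24 mm high, lying flat. Origin: centre of the underside.
- dish: Bystander: clear round dish with lid, 62 mm across, 14 mm high. Origin: centre of the underside.
- glass_beaker: Bystander: glass beaker, 76 mm across, 86 mm tall. Origin: centre of the underside.
- pen: Bystander: marker pen lying flat, 137 mm long (along its y), 15 mm high. Origin: centre of the underside.
Mind the look-alikes: they are no part of the job. Leave any blue look-alike of the part that bears vial_center alone.

How it is judged:
By the outcome, as a careful person would: the job done as asked, in the order asked, and still so for the second after the job is handed in, while the arm keeps its last pose, push and grip.
It also fails if it takes over 48 s, if anything falls off the work surface, if the arm or the gripper's body presses on something with over 40 N, if the wrist force passes 120 N, or if a joint passes its speed limit or range.

### The arm

A 7-joint arm with a two-finger parallel gripper is mounted at the origin on a cart in front of the work surface, level with it; the furniture and walls round the work are solid. World frame = base frame: x ahead of the robot, y to its left, z up, the work surface at z = 0. Lengths are in m, angles in rad, forces in N, time in s.
With the tool pointing down it reaches from about 0.425 to 1.025 m from the base axis. Payload 9.4 kg.
Tool frame: the origin (TCP) lies midway between the tips of the shut fingers; the grasp point (between the pads) lies 19 mm behind it; x points along the fingers, z is the direction in which the jaws open and shut, and the axes are right-handed (so a half turn about x gives the same grasp; the last joint's range is limited). The gripper opens to 93 mm and grips with 3 to 60 N. Pads are 15 mm wide; open, the fingers measure 128 mm over their backs; the gripper's body (75 mm by 188 mm) begins 65 mm behind the grasp point.
Start: joints at [-1.297, 0.599, -0.003, 1.599, 0.002, 0.943, -0.08], TCP at [0.249, 0.681, 0.219] pointing down, gripper open.
Joint ranges: [-2.57, 2.57], [-0.35, 1.97], [-1.29, 1.29], [0.11, 2.56], [-1.05, 4.19], [0.11, 1.86], [-2.63, 2.63]. Speed limits (rad/s): [2.22, 2.22, 3.01, 3.01, 3.14, 3.14, 3.14].

### API

Orientations are given as a unit quaternion [w, x, y, z].
In Python, from cell import robot, imaging, finish_job gives the robot as it stands. Calls block until the motion is done:
- robot.move_ptp(position, orientation): joint-space move of the TCP to a pose.
- robot.movel(position, max_speed=0.15, rot=None, force_limit=None): straight line of the TCP; rot=None keeps the orientation; max_speed is the mean speed in m/s. With force_limit (N) it stops when the force on the tool has changed by that much, and returns True; else False.
- robot.move_joints(angles): joint-space move.
- robot.gripper_to(opening, squeeze=None): finger opening in m; squeeze is the grip in N (None keeps the last); returns when the fingers have stopped.
- robot.hold(seconds).
- robot.solve_ik(position, orientation): joint angles nearest the present ones, or None.
- robot.sense(): the state.
- imaging.read_camera(name): name is "scene" or "top"; returns a dict with "frame" (400x640x3 uint8, blue, green, red), "camera_matrix" (3x3 intrinsics, pixels), "R" (3x3) and "t" (3): a world point X has camera coordinates R X + t. Camera axes: x right, y down, z forward; pixel columns grow to the right and rows downward; lengths in m; the calibration is good to about 2 mm. A picture is of the moment at which its call begins. There is no depth.
A pose or a line that the arm cannot do raises robot.PlanningError and nothing moves.
- finish_job(): hands the job in, once; it reports no verdict.
The state is a dict: "time_s": time; "qpos": joint angles; "joint_velocities": joint speeds; "joint_efforts": joint torques, N m; "eef_pos": TCP position; "eef_rot": TCP orientation; "contact_force": force on the tool from outside, world axes, zero at the start; "torque": the same for the moment, N m; "gripper_width": finger opening in m.
Only numpy, scipy, OpenCV 4.12 (cv2) and the standard library are available. Lean on these libraries where they do the work, as an engineer would, in place of code of your own. Each camera call takes 0.05 s, during which the arm holds its last target.

## Working session

There is one attempt and no reset: what is moved stays moved. The work goes in short steps, each a Python script; the robot and the scene stay as the last script left them, time stands still between calls to the robot, and variables do not carry over. Pictures are saved under pics/ and viewed, and the job is handed in when it is done.

```bash
ls; mkdir -p pics; python3 - <<'E'
from cell import robot, imaging
import cv2
for n in("scene","top"):
    d=imaging.read_camera(n); cv2.imwrite(f"pics/{n}0.png",d["frame"]); print(n,d["camera_matrix"].tolist(),d["R"].tolist(),d["t"])
print(robot.sense())
E
```

```text
pics
scene [[415.9579137546285, 0.0, 314.69628706738337], [0.0, 415.9579137546285, 200.94644744461695], [0.0, 0.0, 1.0]] [[-0.7729628627068383, -0.6344319614786756, -0.004949659621643871], [-0.4128576907077307, 0.5089000221406271, -0.755360374052511], [0.4817436456244437, -0.5818220120617558, -0.6552909324726544]] [0.3621302  0.37712821 0.71473709]
top [[387.54198028297446, 0.0, 320.5071290711933], [0.0, 387.54198028297446, 197.1443777311336], [0.0, 0.0, 1.0]] [[-0.00396190542349177, -0.999986566394719, 0.003342205187570049], [-0.9829531679514597, 0.0032800244955372188, -0.18382685074139363], [0.18381341876915636, -0.004013535774001518, -0.9829529584934296]] [-0.13616297  0.58156472  1.25234496]
{'time_s': 0.1, 'qpos': array([-1.29667478,  0.60002769, -0.00253257,  1.60000634,  0.00182015,
        0.94290717, -0.07979995]), 'joint_velocities': array([-1.45728211e-04, -5.58253240e-04,  6.53647199e-04, -1.71584251e-03,
       -3.21837050e-05,  2.34727341e-04,  2.73843767e-03]), 'joint_efforts': array([ 5.38009393e-03, -7.66557169e+01,  1.50204554e+00, -2.52935886e+01,
       -5.23266429e-02,  1.36337819e-02,  7.30604006e-05]), 'eef_pos': array([0.24904155, 0.6804442 , 0.21787463]), 'eef_rot': array([ 0.57921339, -0.4054031 ,  0.57992904,  0.40477462]), 'contact_force': array([-0.23358221, -0.07737466, -0.34292145]), 'torque': array([ 0.02457244, -0.03637828,  0.02406441]), 'gripper_width': 0.09331872497296063}
```

View pics/scene0.png

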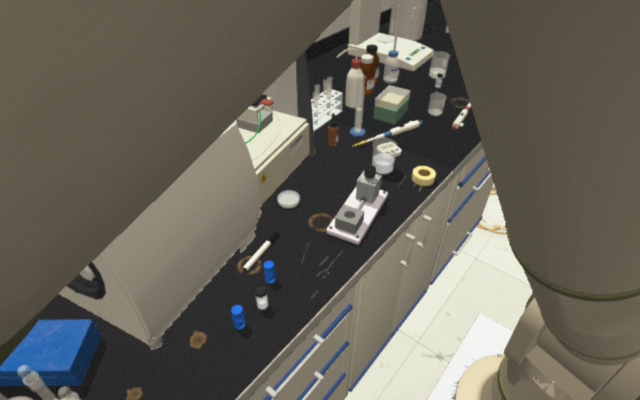

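View pics/top0.png

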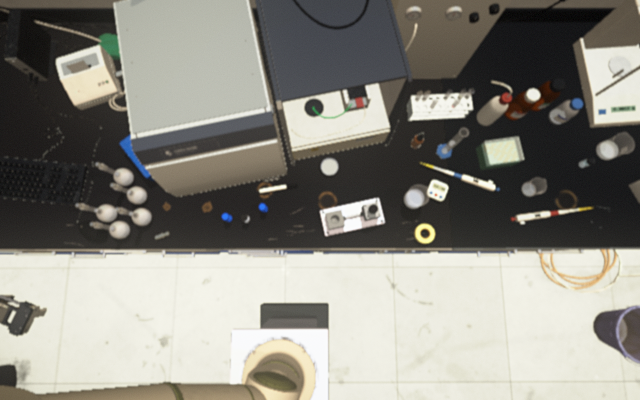

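```bash
python3 - <<'E'
import cv2
a=cv2.imread("pics/scene0.png");b=cv2.imread("pics/top0.png")
cv2.imwrite("pics/c1.png",cv2.resize(a[150:340,220:420],None,fx=4,fy=3.1579*1.0) if 0 else cv2.resize(a[150:300,300:450],None,fx=4,fy=4,interpolation=cv2.INTER_CUBIC))
cv2.imwrite("pics/c2.png",cv2.resize(a[230:340,210:320],None,fx=5,fy=5,interpolation=cv2.INTER_CUBIC))
cv2.imwrite("pics/c3.png",cv2.resize(b[170:250,200:460],None,fx=3,fy=3,interpolation=cv2.INTER_CUBIC))
E
```

```text
(no output)
```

View pics/c1.png

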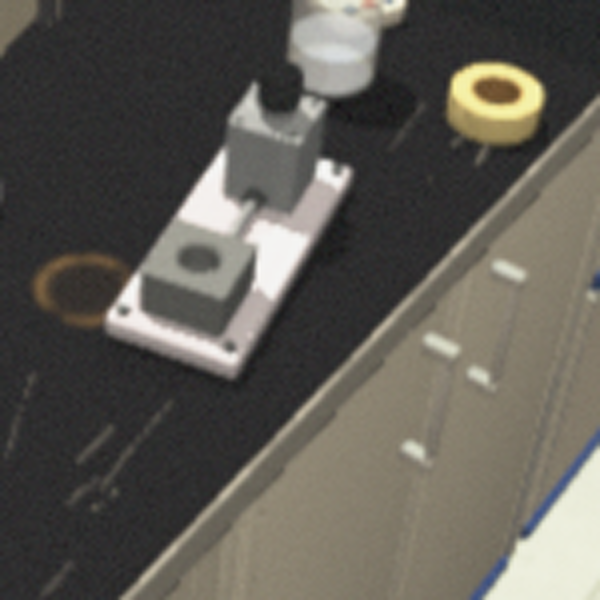

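View pics/c2.png

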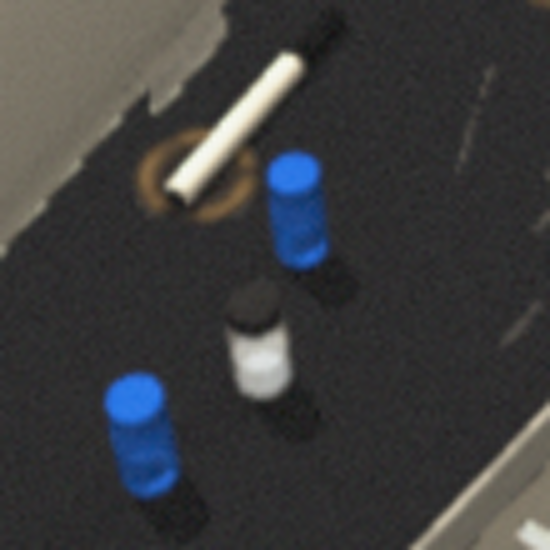

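View pics/c3.png

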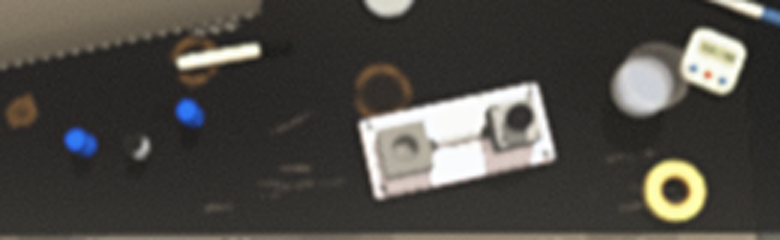

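```bash
cat > h.py <<'E'
import numpy as np, cv2
def ray(d,uv,z):
    K,R,t=d["camera_matrix"],d["R"],d["t"]
    uv=np.atleast_2d(np.asarray(uv,float))
    v=(np.linalg.inv(K)@np.c_[uv,np.ones(len(uv))].T)
    v=(R.T@v).T; c=-R.T@t
    return c+v*((z-c[2])/v[:,2])[:,None]
def proj(d,X):
    x=(d["R"]@np.atleast_2d(X).T).T+d["t"]; x=(d["camera_matrix"]@x.T).T
    return x[:,:2]/x[:,2:]
E
python3 - <<'E'
from h import *
from cell import imaging
np.set_printoptions(precision=4,suppress=True)
for n in("scene","top"):
    d=imaging.read_camera(n); f=d["frame"]; h=cv2.cvtColor(f,cv2.COLOR_BGR2HSV)
    np.savez(f"{n}0.npz",**d)
    b=cv2.inRange(h,(100,150,80),(125,255,255))
    N,L,S,C=cv2.connectedComponentsWithStats(b)
    for i in range(1,N):
        if 30<S[i][4]<400: print(n,"blue",S[i],C[i],ray(d,C[i],0.027))
    # vial
    x0,y0,x1,y1=(250,280,278,316) if n=="scene" else (236,208,256,228)
    g=cv2.cvtColor(f,cv2.COLOR_BGR2GRAY)[y0:y1,x0:x1]
    print(g)
    # holder
    x0,y0,x1,y1=(310,160,400,250) if n=="scene" else (310,190,395,245)
    g=cv2.cvtColor(f,cv2.COLOR_BGR2GRAY)[y0:y1,x0:x1]
    m=(g>75).astype(np.uint8)
    N,L,S,C=cv2.connectedComponentsWithStats(m);i=1+S[1:,4].argmax()
    c=cv2.findContours((L==i).astype(np.uint8),0,1)[0][0][:,0]+[x0,y0]
    hull=cv2.convexHull(c.astype(np.int32)); print(cv2.approxPolyDP(hull,2,True)[:,0].tolist())
    cv2.imwrite(f"pics/m_{n}.png",cv2.resize((L==i).astype(np.uint8)*255,None,fx=5,fy=5,interpolation=0))
E
```

```text
scene blue [263 260  13  24 234] [268.9615 271.6026] [[0.553 0.058 0.027]]
scene blue [231 304  15  26 277] [237.9458 316.6137] [[0.5204 0.1814 0.027 ]]
[[46 44 46 ... 55 40 43]
 [43 43 46 ... 41 30 34]
 [43 47 46 ... 40 37 39]
 ...
 [40 41 41 ... 41 43 40]
 [43 39 45 ... 48 46 44]
 [39 41 40 ... 44 45 43]]
[[394, 160], [387, 196], [358, 244], [320, 230], [372, 160]]
top blue [120 136  30  42 304] [132.4737 155.4408] [[0.7371 0.5205 0.027 ]]
top blue [258 203  10   9  71] [262.6761 207.1268] [[0.552  0.0598 0.027 ]]
top blue [221 213  12   9  77] [226.3636 216.9221] [[0.5187 0.1826 0.027 ]]
[[ 39  39  41  40  38  39  39  38  39  39  38  42  39  38  38  36  39  37
   38  39]
 [ 40  39  39  37  39  41  39  40  40  39  40  41  37  37  41  37  40  37
   38  38]
 [ 39  39  40  38  40  39  39  40  39  39  39  39  39  39  41  38  34  38
   38  38]
 [ 39  39  41  39  38  41  39  40  38  42  37  40  39  38  38  37  40  36
   39  38]
 [ 44  40  40  39  40  39  41  39  39  40  38  39  39  40  38  40  39  39
   38  40]
 [ 39  39  38  40  40  40  40  40  40  38  41  41  37  38  42  40  38  40
   
[... 571 characters left out ...]
  98  53  41  40  41
   40  42]
 [ 43  39  39  39  40  44  42  52  78 122 151 150 112  68  45  39  44  41
   41  43]
 [ 42  40  40  41  42  41  41  44  68 104 117 109  75  49  41  43  40  39
   41  43]
 [ 42  43  41  43  43  40  36  36  43  59  67  60  48  38  40  41  44  43
   41  41]
 [ 44  44  45  41  45  42  35  32  33  37  37  38  36  40  44  43  43  42
   43  42]
 [ 42  45  43  44  43  42  39  37  34  36  35  35  36  41  44  43  44  44
   44  43]
 [ 43  45  48  41  46  42  39  35  36  37  37  37  37  39  45  44  43  41
   44  45]
 [ 41  44  45  45  43  42  38  38  37  37  34  39  43  44  45  45  46  43
   40  44]]
[[379, 198], [385, 220], [383, 224], [324, 235], [319, 213], [320, 205]]
```

```bash
python3 - <<'E'
from h import *
from scipy.optimize import least_squares
np.set_printoptions(precision=4,suppress=True)
D={n:dict(np.load(f"{n}0.npz")) for n in("scene","top")}
for n in D: print(n,-D[n]["R"].T@D[n]["t"])
s=4
for n,(x0,y0,x1,y1) in dict(scene=(318,185,400,250),top=(310,190,395,245)).items():
    d=D[n]; g=cv2.cvtColor(d["frame"],cv2.COLOR_BGR2GRAY)[y0:y1,x0:x1]
    G=cv2.resize(g,None,fx=s,fy=s,interpolation=cv2.INTER_CUBIC)
    for th in (75,95):
        m=(G>th).astype(np.uint8)
        N,L,S,C=cv2.connectedComponentsWithStats(m);i=1+S[1:,4].argmax()
        c=cv2.findContours((L==i).astype(np.uint8),0,1)[0]; c=max(c,key=len)[:,0]
        c=(c+.5)/s-.5+[x0,y0]
        P=ray(d,c,.018)[:,:2]
        if n=="top":
            (cx,cy),wh,a=cv2.minAreaRect((P*1000).astype(np.float32)); print(n,th,cx,cy,wh,a)
        else:
            h=cv2.convexHull((P*1000).astype(np.float32)); print(cv2.approxPolyDP(h,4,True)[:,0])
# holes
print("hole scene",ray(D["scene"],[350,214.5],.052))
x0,y0,x1,y1=343,207,358,222
print(cv2.cvtColor(D["scene"]["frame"],cv2.COLOR_BGR2GRAY)[y0:y1,x0:x1])
print(cv2.cvtColor(D["top"]["frame"],cv2.COLOR_BGR2GRAY)[207:230,324:348])
# vial
d=D["scene"];th=np.linspace(0,2*np.pi,60)
def f(p):
    top=np.c_[p[0]+.011*np.cos(th),p[1]+.011*np.sin(th),0*th+.054];bot=np.c_[p[0]+.012*np.cos(th),p[1]+.012*np.sin(th),0*th]
    q=proj(d,np.r_[top,bot]);return np.r_[q.min(0),q.max(0)]-[255.2,285.8,268.6,309.6]
r=least_squares(f,[.52,.12]);print("vial",r.x,r.fun)
E
```

```text
scene [0.0913 0.4537 0.755 ]
top [ 0.3409 -0.133   1.3384]
[[ 536.29   -369.9872]
 [ 587.3422 -328.6099]
 [ 557.879  -120.6029]
 [ 450.849  -144.888 ]
 [ 495.4523 -350.6719]
 [ 501.148  -358.5512]]
[[ 542.8748 -364.6503]
 [ 585.6947 -329.9453]
 [ 545.5656 -136.3279]
 [ 531.3569 -126.3288]
 [ 453.6576 -142.6045]
 [ 497.1277 -352.0769]
 [ 503.919  -359.1034]]
top 75 526.7626953125 -244.75070190429688 (111.36450958251953, 217.58535766601562) 11.961607933044434
top 95 521.20556640625 -245.82034301757812 (98.16510772705078, 215.6382598876953) 12.02725601196289
hole scene [[ 0.5074 -0.1861  0.052 ]]
[[162 159 161 157 160 162 164 168 178 199 214 221 230 227 216]
 [161 162 162 161 161 159 162 160 162 165 169 178 198 196 189]
 [164 160 161 158 157 159 157 159 159 159 158 161 163 163 165]
 [159 158 160 152 143 144 145 146 149 149 154 159 159 161 161]
 [159 152 139 125 114 111 112 113 120 129 137 150 159 159 160]
 [159 134 110  95  89  84  86  89  90 100 111 135 150 156 160]
 [154 121  90  79  80  81  81  81  81  83  90 118 141 158 162]
 [149 113  84  77  80  82  81  83  82  81  80  95 135 155 
[... 2125 characters left out ...]
177 177 175
  176 185 228 251 252 251]
 [247 220 174 155 164 174 176 176 174 172 174 173 174 174 175 177 176 173
  171 175 216 248 252 251]
 [246 226 180 156 161 173 176 176 177 177 176 177 174 172 171 169 167 158
  150 159 209 247 251 251]
 [246 238 197 162 155 169 175 175 175 172 171 172 166 157 153 149 148 142
  139 167 230 249 252 251]
 [247 246 214 170 153 162 170 165 162 155 155 150 150 139 137 144 152 153
  158 202 246 253 252 251]
 [244 249 221 178 151 147 151 149 142 138 140 151 156 159 162 174 183 186
  191 226 250 253 252 252]
 [235 248 224 180 156 145 145 150 156 162 169 180 188 190 194 197 199 201
  203 230 251 254 253 253]]
vial [0.5158 0.1179] [ 0.0956 -0.3634 -0.0998  0.3544]
```

```bash
python3 - <<'E'
from h import *
np.set_printoptions(precision=4,suppress=True)
D={n:dict(np.load(f"{n}0.npz")) for n in("scene","top")}
s=4
x0,y0,x1,y1=(310,190,395,245)
d=D["top"]; g=cv2.cvtColor(d["frame"],cv2.COLOR_BGR2GRAY)[y0:y1,x0:x1]
G=cv2.resize(g,None,fx=s,fy=s,interpolation=cv2.INTER_CUBIC)
for th in (120,140,160):
    m=(G>th).astype(np.uint8)
    N,L,S,C=cv2.connectedComponentsWithStats(m);i=1+S[1:,4].argmax()
    c=max(cv2.findContours((L==i).astype(np.uint8),0,1)[0],key=len)[:,0]
    P=ray(d,(c+.5)/s-.5+[x0,y0],.018)[:,:2]
    (cx,cy),wh,a=cv2.minAreaRect((P*1000).astype(np.float32)); 
    A=np.radians(a); yv=np.array([-np.sin(A),np.cos(A)])
    print(th,cx,cy,wh,a,"seat",[cx,cy]+62*yv,"bore",[cx,cy]-62*yv)
# holes
d=D["scene"]; x0,y0=340,204
g=cv2.cvtColor(d["frame"],cv2.COLOR_BGR2GRAY)[y0:226,x0:360]
G=cv2.resize(g,None,fx=8,fy=8,interpolation=cv2.INTER_CUBIC)
for th in(110,120,130):
    m=(G<th).astype(np.uint8);N,L,S,C=cv2.connectedComponentsWithStats(m)
    i=L[int((214-y0)*8),int((349-x0)*8)]
    c=max(cv2.findContours((L==i).astype(np.uint8),0,1)[0],key=len)[:,0]
    P=ray(d,(c+.5)/8-.5+[x0,y0],.052)[:,:2]*1000
    print(cv2.fitEllipse(P.astype(np.float32)))
E
```

```text
120 521.094970703125 -245.77090454101562 (96.16341400146484, 214.16012573242188) 11.964966773986816 seat [ 508.2415 -185.1179] bore [ 533.9484 -306.4239]
140 521.0352172851562 -245.8820343017578 (94.69501495361328, 213.08529663085938) 12.001994132995605 seat [ 508.1426 -185.2373] bore [ 533.9279 -306.5267]
160 520.9765625 -245.9335174560547 (93.18370819091797, 211.72760009765625) 12.030601501464844 seat [ 508.0536 -185.2953] bore [ 533.8995 -306.5718]
((509.5872802734375, -185.8572235107422), (22.994630813598633, 25.88278579711914), 117.03230285644531)
((509.6518249511719, -185.88890075683594), (24.96534538269043, 27.160476684570312), 117.39696502685547)
((509.655517578125, -185.96865844726562), (27.045923233032227, 28.41536521911621), 116.44343566894531)
```

```bash
python3 - <<'E'
from h import *
from cell import robot
from scipy.spatial.transform import Rotation as Ro
np.set_printoptions(precision=3,suppress=True)
D={n:dict(np.load(f"{n}0.npz")) for n in("scene","top")}
print("box",ray(D["scene"],[[155,345],[258,225]],0),ray(D["top"],[[165,195],[287,152]],0))
print("pen,bottles",ray(D["top"],[[285,187],[140,215],[118,228]],0.03))
print("beaker",ray(D["top"],[[413,199]],0.02), ray(D["scene"],[384,166],.02))
def q(phi):
    z=np.array([np.cos(phi),np.sin(phi),0]);x=np.array([0,0,-1.]);y=np.cross(z,x)
    r=Ro.from_matrix(np.c_[x,y,z]).as_quat();return r[[3,0,1,2]]
s=robot.sense();w=s["eef_rot"];M=Ro.from_quat(w[[1,2,3,0]]).as_matrix();print(M)
for p in([.30,.40,.25],[.516,.118,.2],[.516,.118,.021],[.5086,-.1855,.12],[.534,-.3065,.09]):
    for a in(12,102,-78,192):
        r=robot.solve_ik(p,q(np.radians(a))); print(p,a,r)
E
```

```text
box [[ 0.616  0.32   0.   ]
 [ 0.7   -0.05   0.   ]] [[ 0.601  0.408  0.   ]
 [ 0.756 -0.019  0.   ]]
pen,bottles [[ 0.622 -0.016  0.03 ]
 [ 0.526  0.476  0.03 ]
 [ 0.482  0.546  0.03 ]]
beaker [[ 0.58  -0.458  0.02 ]] [[ 0.572 -0.452  0.02 ]]
[[-0.    -0.939  0.344]
 [-0.001  0.344  0.939]
 [-1.    -0.    -0.001]]
[0.3, 0.4, 0.25] 12 [-1.257  0.296  0.279  2.082 -0.115  0.777 -0.698]
[0.3, 0.4, 0.25] 102 [-0.916  0.296 -0.16   2.062  0.065  0.788  0.665]
[0.3, 0.4, 0.25] -78 [-1.6    0.359  0.758  2.1   -0.341  0.805 -1.995]
[0.3, 0.4, 0.25] 192 [-0.573  0.344 -0.609  2.043  0.264  0.831  2.016]
[0.516, 0.118, 0.2] 12 [-0.558  0.403  0.31   2.079 -0.19   0.685  0.086]
[0.516, 0.118, 0.2] 102 [-0.275  0.392 -0.077  2.062  0.046  0.689  1.399]
[0.516, 0.118, 0.2] -78 [-0.812  0.464  0.687  2.094 -0.441  0.728 -1.203]
[0.516, 0.118, 0.2] 192 [-1.036  0.633  1.118  2.104 -0.757  0.885 -2.401]
[0.516, 0.118, 0.021] 12 [-0.41   0.686  0.115  2.193 -0.271  0.275  0.149]
[0.516, 0.118, 0.021] 102 [-0.257  0.681 -0.11   2.183  0.245  0.288  1.203]
[0.516, 0.118, 0.021] -78 [-0.553  0.713  0.33   2.202 -0.711  0.33  -0.977]
[0.516, 0.118, 0.021] 192 [-0.035  0.713 -0.435  2.169  0.759  0.412  2.263]
[0.5086, -0.1855, 0.12] 12 [ 0.071  0.533  0.249  2.12  -0.257  0.516  0.721]
[0.5086, -0.1855, 0.12] 102 [ 0.314  0.522 -0.098  2.105  0.099  0.52   1.923]
[0.5086, -0.1855, 0.12] -78 [-0.082  0.567  0.48   2.13  -0.492  0.553 -0.602]
[0.5086, -0.1855, 0.12] 192 [-0.412  0.814  1.109  2.147 -1.021  0.868 -1.589]
[0.534, -0.3065, 0.09] 12 [ 0.31   0.639  0.18   1.968 -0.205  0.552  0.839]
[0.534, -0.3065, 0.09] 102 [ 0.546  0.635 -0.176  1.952  0.193  0.57   2.021]
[0.534, -0.3065, 0.09] -78 [ 0.116  0.684  0.485  1.98  -0.543  0.607 -0.397]
[0.534, -0.3065, 0.09] 192 [-0.117  0.837  0.919  1.994 -0.946  0.815 -1.568]
```

```bash
cat >> h.py <<'E'
from scipy.spatial.transform import Rotation as Ro
def q(deg):
    phi=np.radians(deg)
    z=np.array([np.cos(phi),np.sin(phi),0]);x=np.array([0,0,-1.]);y=np.cross(z,x)
    return Ro.from_matrix(np.c_[x,y,z]).as_quat()[[3,0,1,2]]
def st(robot,msg=""):
    s=robot.sense(); print(msg,round(s["time_s"],2),"p",s["eef_pos"].round(4),"F",s["contact_force"].round(2),"T",s["torque"].round(2),"w",round(s["gripper_width"],4)); return s
E
python3 - <<'E'
from h import *
from cell import robot,imaging
robot.move_ptp([.32,.38,.25],q(102)); st(robot)
robot.gripper_to(.047); st(robot)
robot.move_ptp([.516,.118,.11],q(102)); st(robot)
for n in("scene","top"):
    d=imaging.read_camera(n); f=d["frame"]
    cv2.imwrite(f"pics/{n}1.png",cv2.resize(f[190:340,190:340] if n=="scene" else f[170:250,190:310],None,fx=4,fy=4,interpolation=cv2.INTER_CUBIC))
E
```

```text
1.38 p [0.3201 0.3812 0.2502] F [ 0.66  0.4  -0.14] T [ 0.11  0.02 -0.06] w 0.093
 2.27 p [0.32 0.38 0.25] F [ 0.18 -0.45  0.26] T [ 0.05 -0.02  0.02] w 0.0474
 3.61 p [0.5159 0.1195 0.1104] F [ 0.23  0.11 -0.42] T [0.04 0.01 0.03] w 0.047
```

View pics/scene1.png

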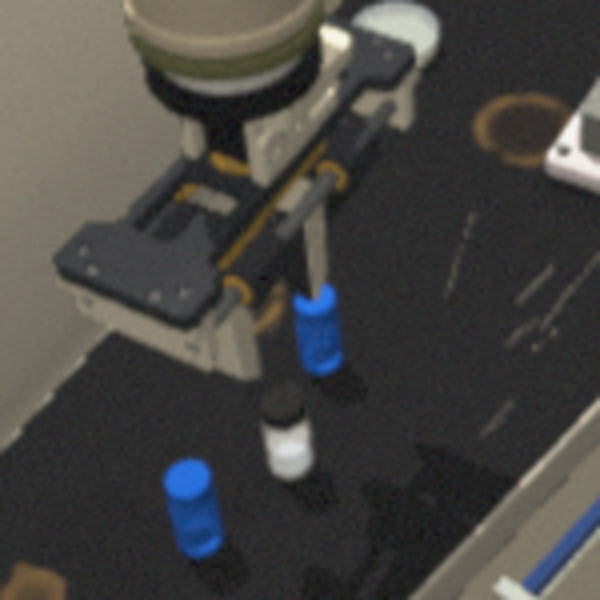

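```bash
python3 - <<'E'
from h import *
from cell import robot,imaging
d=dict(np.load("scene0.npz")); print(proj(d,[.516,.118,.11]))
hit=robot.movel([.516,.118,.06],force_limit=10); st(robot,hit)
if not hit:
    hit=robot.movel([.516,.118,.008],max_speed=.08,force_limit=10); st(robot,hit)
d=imaging.read_camera("scene"); f=d["frame"]
cv2.imwrite("pics/s2.png",cv2.resize(f[190:340,190:340],None,fx=4,fy=4,interpolation=cv2.INTER_CUBIC))
E
```

```text
[[257.99695269 272.27401066]]
False 4.19 p [0.5158 0.1185 0.0601] F [-0.75  0.25  0.06] T [0.05 0.03 0.03] w 0.047
False 4.99 p [0.5161 0.118  0.0082] F [0.4  0.67 0.69] T [ 0.01 -0.02  0.03] w 0.0466
```

View pics/s2.png

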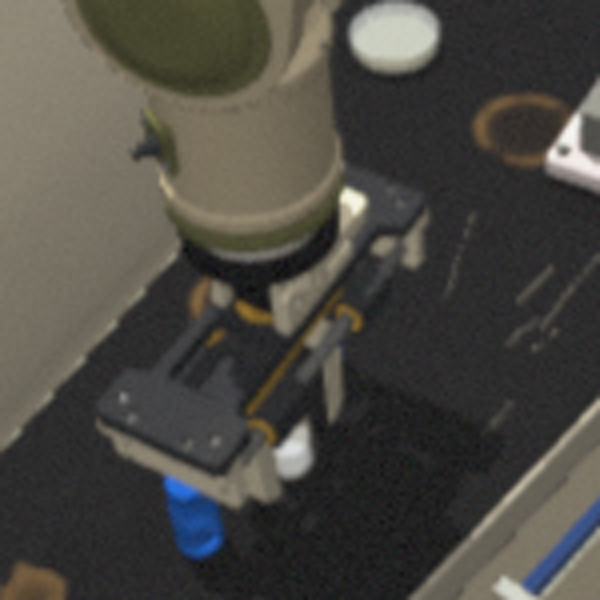

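```bash
python3 - <<'E'
from h import *
from cell import robot,imaging
robot.gripper_to(.015,squeeze=4); st(robot,"g1")
robot.gripper_to(.045); st(robot)
robot.movel([.516,.118,.022],max_speed=.05,rot=q(12)); st(robot)
robot.gripper_to(.015,squeeze=15); st(robot,"g2")
robot.movel([.516,.118,.10]); s=st(robot)
print(s["eef_rot"],q(12))
d=imaging.read_camera("scene"); f=d["frame"]
cv2.imwrite("pics/s3.png",cv2.resize(f[170:320,190:340],None,fx=4,fy=4,interpolation=cv2.INTER_CUBIC))
E
```

```text
g1 5.55 p [0.5162 0.1181 0.0082] F [ 0.27 -0.01  3.3 ] T [ 0.08  0.   -0.01] w 0.0235
 6.14 p [0.516 0.118 0.008] F [ 0.43 -0.02 -0.51] T [ 0.03 -0.07 -0.01] w 0.0447
 7.86 p [0.516 0.118 0.022] F [-0.34  0.11  0.01] T [-0.05  0.03 -0.05] w 0.0452
g2 8.35 p [0.516 0.118 0.022] F [-0.2  -0.08 -0.74] T [-0.03  0.04 -0.01] w 0.0232
 9.02 p [0.5157 0.1183 0.0996] F [ 0.4   0.18 -0.26] T [-0.1   0.03 -0.01] w 0.0231
[ 0.70316283 -0.07405574  0.7032623   0.07416145] [ 0.70323318 -0.07391279  0.70323318  0.07391279]
```

View pics/s3.png

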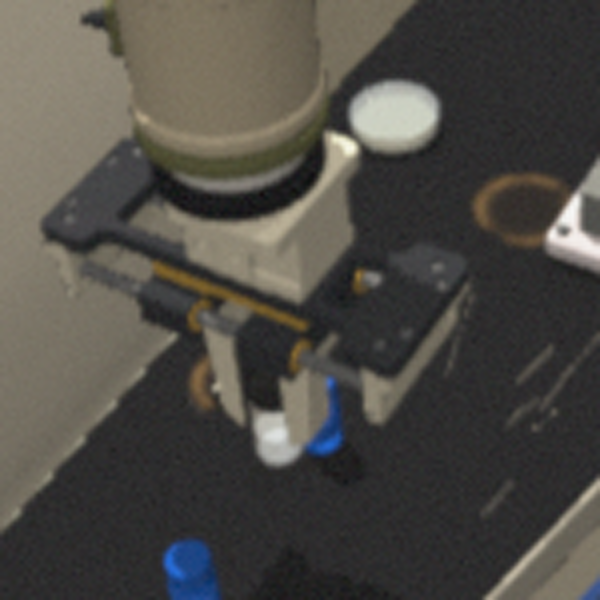

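```bash
python3 - <<'E'
from h import *
from cell import robot,imaging
robot.movel([.516,.05,.14],max_speed=.25)
robot.movel([.5086,-.1855,.095],max_speed=.25); robot.hold(.2); s=st(robot)
for n in("scene","top"):
    d=imaging.read_camera(n); f=d["frame"]; np.savez(f"{n}4.npz",**d)
    x0,y0=(290,150) if n=="scene" else(290,170)
    cv2.imwrite(f"pics/{n}4.png",cv2.resize(f[y0:y0+100,x0:x0+100],None,fx=6,fy=6,interpolation=cv2.INTER_CUBIC))
E
```

```text
10.84 p [ 0.5089 -0.1841  0.0951] F [-0.42 -0.28 -0.08] T [-0.04  0.08  0.06] w 0.0237
```

View pics/scene4.png

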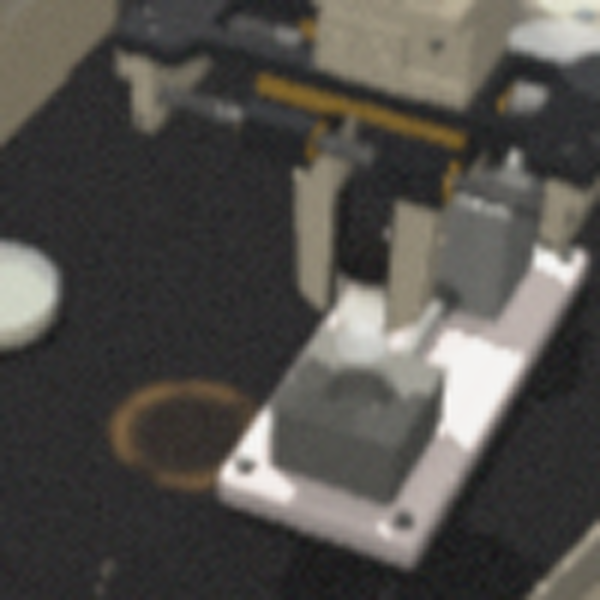

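View pics/top4.png

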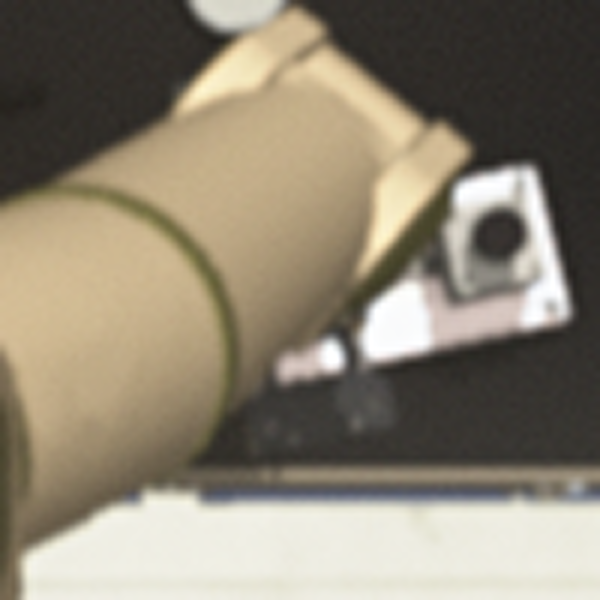

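```bash
python3 - <<'E'
from h import *
from cell import robot,imaging
np.set_printoptions(precision=2,suppress=True,linewidth=150)
s=st(robot)
d=dict(np.load("scene4.npz"));th=np.linspace(0,2*np.pi,90)
c=np.array([.5088,-.1845])
bot=np.c_[c[0]+.012*np.cos(th),c[1]+.012*np.sin(th),0*th+.073]
qq=proj(d,bot);print(qq.min(0),qq.max(0),"center",proj(d,[*c,.073]))
f=d["frame"].astype(int).sum(2)//3
print(f[198:214,342:362])
E
```

```text
10.94 p [ 0.51 -0.18  0.1 ] F [ 0.13 -0.34  0.26] T [-0.06  0.04  0.01] w 0.0233
[344.7  205.06] [354.51 211.61] center [[349.6 208.3]]
[[131 129 100  68 112 145 176 171 150 144 135 124 104 127 131 133 131 131 117 106]
 [127 127  96  71 127 177 201 197 188 185 176 157 121 122 132 132 132 129 116 106]
 [103 122  96  82 154 199 213 209 203 200 195 181 137 129 132 133 131 130 114 128]
 [ 71  94  88 125 184 210 214 213 212 211 205 196 141 129 133 133 133 136 129 161]
 [ 47  62 110 187 203 210 214 218 215 214 212 202 142 126 131 134 128 129 150 174]
 [ 48  83 158 218 201 199 212 219 220 217 213 206 145 128 132 136 138 146 171 164]
 [ 65 126 173 200 183 190 211 219 225 222 217 192 141 136 146 166 175 177 172 150]
 [ 93 146 160 171 178 189 203 215 220 219 216 191 163 180 205 208 204 190 164 135]
 [132 153 158 162 181 187 196 203 207 207 210 201 192 216 231 220 203 181 144 140]
 [153 157 159 159 179 185 189 195 201 202 202 199 197 220 224 213 196 165 138 145]
 [151 154 157 157 173 184 188 193 198 198 194 194 181 192 191 185 173 143 144 164]
 [131 148 153 158 164 176 184 188 191 190 184 175 168 163 160 165 158 147 156 195]
 [105 123 133 150 146 148 155 160 162 165 158 155 158 156 156 157 155 155 159 187]
 [ 99 101 109 126 122 113 111 114 120 122 127 136 145 152 157 155 157 158 159 161]
 [ 97  97  97  98  91  85  87  85  84  89  98 110 130 147 155 155 155 157 155 156]
 [100  98  92  82  74  79  77  81  78  82  78  85 111 135 154 158 154 159 156 157]]
```

```bash
python3 - <<'E'
from h import *
from cell import robot,imaging
c=[.5086,-.1855]
a=robot.movel([*c,.078],max_speed=.06); robot.hold(.1); st(robot,"pre")
h=robot.movel([*c,.067],max_speed=.03,force_limit=5); st(robot,h)
robot.hold(.1); st(robot)
E
```

```text
pre 11.47 p [ 0.5085 -0.1856  0.0779] F [ 1.28 -0.11 -0.24] T [-0.09  0.05 -0.02] w 0.0231
False 11.99 p [ 0.5085 -0.1856  0.0668] F [0.45 0.6  0.23] T [-0.04  0.08  0.01] w 0.0233
 12.09 p [ 0.5086 -0.1855  0.067 ] F [-0.17 -0.37  0.08] T [-0.05  0.02  0.03] w 0.0233
```

```bash
python3 - <<'E'
from h import *
from cell import robot,imaging
c=[.5086,-.1855]
h=robot.movel([*c,.0545],max_speed=.03,force_limit=6); st(robot,h)
robot.hold(.1); st(robot)
d=imaging.read_camera("scene");f=d["frame"]
cv2.imwrite("pics/s5.png",cv2.resize(f[150:250,290:390],None,fx=6,fy=6,interpolation=cv2.INTER_CUBIC))
E
```

```text
True 12.5 p [ 0.509  -0.1856  0.0554] F [ 0.95 -0.01  3.74] T [ 0.03 -0.09 -0.03] w 0.0228
 12.6 p [ 0.509  -0.1855  0.0555] F [0.72 0.71 2.9 ] T [ 0.01 -0.2   0.02] w 0.0229
```

View pics/s5.png

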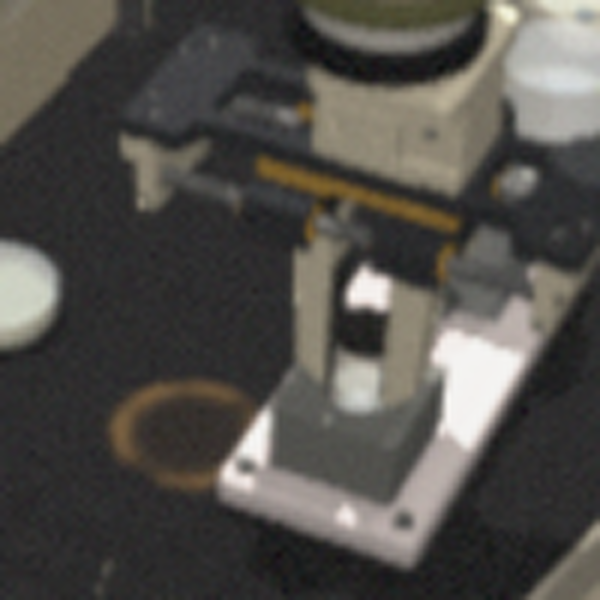

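```bash
python3 - <<'E'
from h import *
from cell import robot,imaging
c=[.5086,-.1855]
robot.gripper_to(.05); st(robot)
robot.movel([*c,.135],max_speed=.15)
# bore
a=np.radians(12.0); b=np.array(c)+124e-3*np.array([np.sin(a),-np.cos(a)]); print(b)
robot.movel([*b,.135],max_speed=.2); robot.hold(.1);st(robot)
for n in("scene","top"):
    d=imaging.read_camera(n); f=d["frame"]
    x0,y0=(290,150) if n=="scene" else(310,170)
    cv2.imwrite(f"pics/{n}6.png",cv2.resize(f[y0:y0+100,x0:x0+100],None,fx=6,fy=6,interpolation=cv2.INTER_CUBIC))
E
```

```text
13.3 p [ 0.5086 -0.1854  0.0555] F [ 0.44 -0.36  0.15] T [-0.07  0.1  -0.01] w 0.0502
[ 0.53438105 -0.3067903 ]
 14.85 p [ 0.5342 -0.3049  0.1347] F [ 0.72  0.53 -0.11] T [-0.04  0.01 -0.  ] w 0.0499
```

View pics/scene6.png

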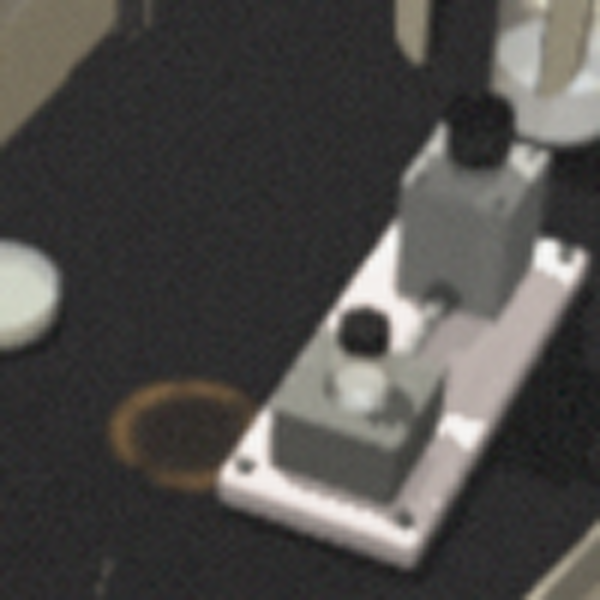

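View pics/top6.png

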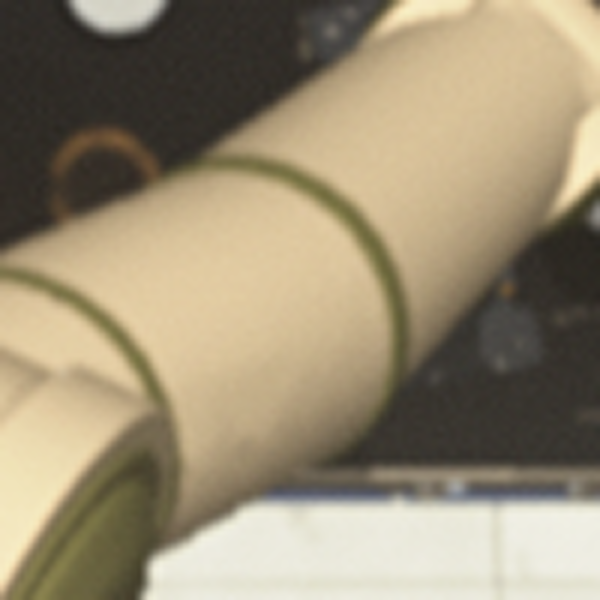

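```bash
python3 - <<'E'
from h import *
from cell import robot,imaging
d=dict(np.load("scene0.npz"));th=np.linspace(0,2*np.pi,90)
P=np.c_[.5086+.011*np.cos(th),-.1855+.011*np.sin(th),0*th+.088];qq=proj(d,P);print("cap pred",qq.min(0),qq.max(0))
b=[.5344,-.3068]
h=robot.movel([*b,.084],max_speed=.08,force_limit=8); st(robot,h)
robot.hold(.2); st(robot)
if not h:
    robot.gripper_to(.02,squeeze=4); st(robot,"g"); robot.hold(.2); st(robot)
E
```

```text
cap pred [345.67978339 200.56683291] [354.76113209 206.54582815]
False 15.74 p [ 0.5344 -0.3071  0.084 ] F [-0.19  0.46  0.57] T [-0.09  0.   -0.03] w 0.05
 15.94 p [ 0.5347 -0.3069  0.0845] F [ 0.73  0.68 -0.06] T [-0.08  0.02  0.01] w 0.0498
g 16.41 p [ 0.5349 -0.3067  0.0842] F [1.3  1.65 0.63] T [ 0.09 -0.29 -0.02] w 0.03
 16.61 p [ 0.5348 -0.3067  0.0841] F [0.97 1.04 1.58] T [ 0.13 -0.42 -0.04] w 0.0298
```

```bash
python3 - <<'E'
from h import *
from cell import robot,imaging
robot.gripper_to(.02,squeeze=15)
R=[]
for i in range(6):
    robot.hold(.05); s=robot.sense(); R.append(np.r_[s["contact_force"],s["torque"],s["eef_pos"]])
print(np.mean(R,0).round(4)); print(s["time_s"],s["gripper_width"])
E
```

```text
[ 3.1557  1.214   2.5762  0.2612 -0.7625 -0.0092  0.5348 -0.3068  0.0842]
17.125 0.02972869046882691
```

```bash
python3 - <<'E'
from h import *
from cell import robot,imaging
j=np.array([np.cos(np.radians(12)),np.sin(np.radians(12))])
b=np.array([.5344,-.3068])
for k in(.6e-3,1.1e-3):
    p=b+k*j
    robot.movel([*p,.0842],max_speed=.02)
    R=[]
    for i in range(5):
        robot.hold(.05); s=robot.sense(); R.append(np.r_[s["contact_force"],s["torque"],s["eef_pos"]])
    m=np.mean(R,0);print(p,m.round(4),m[:2]@j,s["time_s"])
    if m[:2]@j<1: break
E
```

```text
[ 0.53498689 -0.30667525] [ 2.2899  0.6038  1.8808  0.1553 -0.5953 -0.0332  0.5348 -0.3067  0.0841] 2.3654228094186083 17.625
[ 0.53547596 -0.3065713 ] [ 0.1743  0.3242  2.3633 -0.0342  0.023   0.0222  0.5351 -0.3067  0.0841] 0.23791545901024347 18.125
```

```bash
python3 - <<'E'
from h import *
from cell import robot,imaging
j=np.array([np.cos(np.radians(12)),np.sin(np.radians(12))])
p=np.array([.53548,-.30657])
for z in(.0882,.0942):
    h=robot.movel([*p,z],max_speed=.02,force_limit=12)
    R=[]
    for i in range(4):
        robot.hold(.05); s=robot.sense(); R.append(np.r_[s["contact_force"],s["torque"],s["eef_pos"]])
    m=np.mean(R,0);print(h,m.round(4),m[:2]@j,s["time_s"],s["gripper_width"])
    if h: break
E
```

```text
False [ 0.3784 -0.062  -2.5402 -0.0916  0.0574 -0.0413  0.5353 -0.3064  0.088 ] 0.35725854045660776 18.675 0.030132651050958338
False [-0.4029  0.129  -2.1148 -0.0702  0.0631  0.0266  0.5355 -0.3065  0.0942] -0.3672437154323205 19.325 0.029221338765308604
```

```bash
python3 - <<'E'
from h import *
from cell import robot,imaging
j=np.array([np.cos(np.radians(12)),np.sin(np.radians(12))])
p=np.array([.53548,-.30657])
for z in(.1042,.1142):
    h=robot.movel([*p,z],max_speed=.025,force_limit=12)
    R=[]
    for i in range(4):
        robot.hold(.05); s=robot.sense(); R.append(np.r_[s["contact_force"],s["torque"],s["eef_pos"]])
    m=np.mean(R,0);print(h,m.round(4),m[:2]@j,s["time_s"],s["gripper_width"])
    if h: break
for n in("scene","top"):
    d=imaging.read_camera(n); f=d["frame"]; np.savez(f"{n}7.npz",**d)
    x0,y0=(330,150) if n=="scene" else(310,170)
    cv2.imwrite(f"pics/{n}7.png",cv2.resize(f[y0:y0+75,x0:x0+75],None,fx=8,fy=8,interpolation=cv2.INTER_CUBIC))
E
```

```text
False [ 0.0695 -0.6099 -2.2634 -0.0672  0.0255 -0.008   0.5355 -0.3065  0.1042] -0.05878762233494317 20.075 0.02956263272746256
False [ 0.0651  0.0859 -2.556  -0.0691  0.0434 -0.0045  0.5355 -0.3065  0.1142] 0.08156187619641597 20.825 0.029606347646945388
```

View pics/scene7.png

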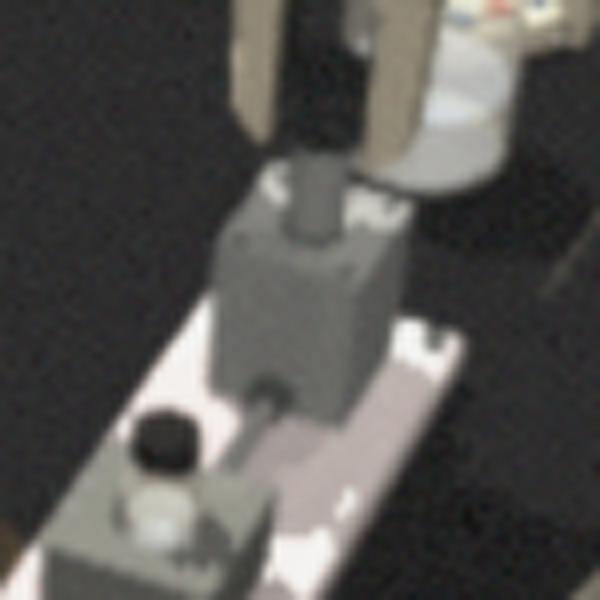

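```bash
python3 - <<'E'
from h import *
d=dict(np.load("scene7.npz"));f=d["frame"].astype(int).sum(2)//3
b=np.array([.5355,-.3065]);c=-d["R"].T@d["t"];u=(c[:2]-b);u/=np.linalg.norm(u)
for z,r in((.080,.010),(.0815,.010),(.118,.010),(.118,.015)): print(z,r,proj(d,[*(b+r*u),z]))
print(np.c_[np.arange(164,188),f[164:188,364:376]])
E
```

```text
0.08 0.01 [[368.32749365 180.40439111]]
0.0815 0.01 [[368.37301625 179.9535581 ]]
0.118 0.01 [[369.50660211 168.72709264]]
0.118 0.015 [[369.39000232 169.88183849]]
[[164  72  47  41  39  34  36  36  36  35  36  40  66]
 [165  64  39  38  38  40  36  42  44  38  34  39  65]
 [166  58  40  43  36  35  34  41  45  44  40  40  75]
 [167  49  46  48  41  42  40  30  39  40  44  49  82]
 [168  48  48  56  63  52  45  43  46  46  57  73  98]
 [169  61  64  72  82  85  81  88  80  78  82 102 111]
 [170 120 124  96  93  98 104 103 100  97  96 111 119]
 [171 153 137 105  97 101 105 106 104  99  86  86 105]
 [172 170 129 100  97 105 105 108 105  99  84  69  79]
 [173 190 157 113  99 105 104 106 102 100 114 128 127]
 [174 193 173 118 100 104 108 107 102 104 147 172 179]
 [175 158 146 110 101 105 107 106 101 105 162 191 198]
 [176 130 109  95  99 105 107 105 102 108 173 198 199]
 [177 120 100  90 100 104 106 104 102 107 175 175 173]
 [178 117  92  88  97 104 105 103  98 100 145 143 138]
 [179 112 100  87  90  91  93  94  87  96 123 130 133]
 [180 113 111 103  98  94  90  90 107 114 129 131 131]
 [181 116 115 112 115 116 111 115 123 129 130 129 131]
 [182 113 114 117 120 123 121 125 128 129 123 128 129]
 [183 105 105 109 116 116 119 120 119 111 106 118 127]
 [184 103 104 102 105 107 109 112 113 106 105 120 118]
 [185 104 101 101 100 100 105 105 107 106 110 113 101]
 [186 104 103  99  98 102 101 103 106 103 108 103  91]
 [187 100 102 100 100 100 100 104 105 103 102  92  88]]
```

```bash
python3 - <<'E'
from h import *
from cell import robot,imaging,finish_job
robot.hold(.7); st(robot)
f0=np.load("scene7.npz")["frame"];f=imaging.read_camera("scene")["frame"]
print(f[164:184,369].astype(int).sum(1)//3, np.abs(f[150:250,290:390].astype(int)-f0[150:250,290:390]).mean())
finish_job()
E
```

```text
21.62 p [ 0.5355 -0.3066  0.1142] F [-0.29  0.05 -1.95] T [-0.07  0.05  0.06] w 0.0297
[ 33  36  43  44  52  88 104 106 104 105 106 108 104 106 104  93  92 114
 120 119] 2.4814
the job is handed in; nothing more can be done
```

I stood the vial in its seat and let go of it. I then raised the piston by 30 mm and am still holding it there. The job was handed in at about 21.7 s of the 48 s allowed.

**Vial:**
- It went into the seat without catching on the edge.
- It met the floor with the TCP at 55.5 mm, where I expected about 56 mm.
- After I let go, the scene picture showed it upright, with its cap within about a pixel of where it should be when fully home.

**Piston:**
- I gripped the knob at 15 N and shifted the grip about 1.1 mm until the sideways force was close to zero.
- I then lifted straight up by 30.1 mm, measured at the TCP. During the lift I felt only the piston's weight, about 2.3 N, with sideways force at or below about 0.6 N.
- In the last pictures the dark band shows at the top of the barrel, near pixel row 179–180. The length of rod showing matches a 30 mm lift, and nothing slipped during the last 0.7 s hold.

**Limits of these checks:** One pixel is about 3 mm, so the pictures confirm the band's height only roughly, and the exact 30 mm comes from the arm's own position. I did not measure the bystander objects again at the end. No unexpected contact was felt during the job. No check failed, and the two cameras agreed to about 2 mm.

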